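# Lock the spindle of a hand coil winder

## Robot

A 6-joint arm with a two-finger parallel gripper is mounted at the origin on the work surface. World frame = base frame: x ahead of the robot, y to its left, z up, the work surface at z = 0. Lengths are in m, angles in degrees, forces in N, time in s.
With the tool pointing down it reaches from about 0.4 to 0.825 m from the base axis. Payload 7 kg.
Tool frame: the origin (TCP) lies midway between the tips of the shut fingers; the grasp point (between the pads) lies 19 mm behind it; z points along the fingers, y is the line along which they close (so a half turn about z gives the same grasp; the last joint's range is limited). The gripper opens to 88 mm and grips with 3 to 60 N. Pads are 19 mm wide; open, the fingers measure 130 mm over their backs; the gripper's body (78 mm by 193 mm) begins 47 mm behind the grasp point.
Start: joints at [-51.389, 20.546, 0.682, 0, -70.136, -16.507], TCP at [0.254, -0.625, 0.227] pointing down, gripper open.
Joint ranges: [-176.03, 176.03], [-82.01, 121.73], [-58.28, 71.71], [-173.87, 95.51], [-174.79, -0.11], [-173.66, 173.66]. Speed limits (degrees/s): [136.94, 136.94, 172.46, 180, 180, 180].

## Interface

Orientations are given as a 3x3 rotation matrix whose columns are the frame's x, y, z axes.
In Python, from rig import robot gives the robot as it stands. Calls block until the motion is done:
- robot.goto(position, orientation): joint-space move of the TCP to a pose.
- robot.servo_line(position, ori=None, speed=0.15): straight line of the TCP; ori=None keeps the orientation; speed is the mean speed in m/s.
- robot.movej(angles): joint-space move.
- robot.move_gripper(opening): opening from 0.0 (shut) to 1.0 (fully open); the grip force is fixed at half the most; returns when the fingers have stopped.
- robot.dwell(seconds).
- robot.ik(position, orientation): joint angles nearest the present ones, or None.
- robot.grab_frame(name): name is "scene" or "top" or "wrist"; returns (picture, depth): 480x640x3 uint8, red, green, blue; 480x640 float32, m along the optical axis (not along the pixel's ray), 0 where there is no reading.
- robot.camera_info(name): a dict with "vfov" (degrees; the focal length in pixels is half the picture's height over the tangent of half this angle, whatever the lens; pixels are square), "cx", "cy" (the principal point, pixels), "view" (4x4, takes a point from world to camera coordinates); the wrist camera has in their place "T_tool_cam" (4x4, takes a point from camera to tool coordinates, whose origin is the TCP and whose axes are the flange's). Camera axes: x right, y down, z forward; pixel columns grow to the right and rows downward; lengths in m; the calibration is good to about 2 mm. The wrist camera is an equidistant fisheye: a pixel r from the principal point sees the ray r / f radians off the axis. A picture is of the moment at which its call begins: read the wrist's pose just before it. camera_info takes no time and is no camera call.
A pose or a line that the arm cannot do raises robot.Unreachable and nothing moves.
- robot.job_done(): hands the job in; it is judged then, once.
Readings, each from a call of its own:
- robot.read_t(): time.
- robot.read_qpos(): joint angles.
- robot.read_qvel(): joint speeds.
- robot.read_effort(): joint torques, N m.
- robot.read_position(): TCP position.
- robot.read_tcp_rot(): TCP orientation.
- robot.read_force(): force on the tool from outside, world axes, zero at the start.
- robot.read_ft_torque(): the same for the moment, N m.
- robot.read_grip_width(): opening from 0.0 (shut) to 1.0 (fully open).
- robot.read_finger_force(): force on a finger pad.
Only numpy, scipy, OpenCV 4.12 (cv2) and the standard library are available. Lean on these libraries where they do the work, as an engineer would, in place of code of your own. Each camera call takes 0.05 s, during which the arm holds its last target. There are 200 camera calls.

## Task

Lock the spindle of the hand coil winder so that its bobbin can be changed. Pushing gently with the fingertips and gripping nothing, swing the crank up until the slot in the steel locking disc stands in line with the lock bar, then push the bar by its knob through the disc, fully home. Leave the loose things on the bench where they are.

Things in the scene. Friction and masses are not known exactly. Their poses are not given: they have to be found in the camera images.
- winder: Grey hand coil winder, screwed down; base plate 120 x 250 x 12 mm. Origin on the bench under the centre of the locking disc. z up; y along the level spindle (axis 90 mm above the bench) from crank end (-y) to bobbin end (+y); x level, across, away from the worker. Along y, mm: crank grip -136 to -62, crank arm -58 to -49, disc -4 to 4, headstock 16 to 100, bobbin (64 across) 114 to 174.
- spindle (a joint): Angle (rad) of the spindle, which carries crank, disc and bobbin. 0: crank arm straight up, slot in line with the lock bar. Positive: crank leans to the winder's -x side (starts at 0.4 to 1.0). Turns either way with 0.2 N m of friction and stays where left. About 0.06 rad of error lets the bar through freely; its round nose draws the disc in from slightly farther.
- handle (a point): Middle of the crank's black grip: level cylinder, 22 mm in diameter, 74 mm long along the winder's y, 70 mm from the spindle axis; 160 mm above the bench when the crank is straight up. Free on all sides outward (-y) of the crank arm.
- slot (a point): Middle of the slot in the steel locking disc (120 mm diameter, 8 mm thick); 48 mm from the spindle axis. The slot is 18 mm wide, open at the rim, 26 mm deep, in line with the crank arm.
- lock_bar (a joint): How far the lock bar is pushed (m): 0 drawn back (starts at 0 to 0.005), 0.036 fully home at its rigid stop. It slides along the winder's -y with about 2 N of friction (5 to 8 N is enough to push it home) and stays where left. From about 0.008 on the disc blocks it unless the slot is in line.
- knob (a point): Centre of the lock bar's knob: upright dark steel cylinder, 16 mm in diameter, 152 to 186 mm above the bench, at x = 0 of the winder; y = 74 mm when the bar is drawn back. Push it from its +y side towards -y; the space there is free above 150 mm (the bar's two saddles on the 120 mm high headstock reach up to 149 mm).
- nose (a point): Rounded tip of the lock bar, a steel rod 12 mm in diameter with its axis 138 mm above the bench; the bar's end farthest to -y. Beyond the disc it enters a hole in the keeper plate (y -22 to -14 mm, 44 mm wide, top at 158 mm).
- spare_bobbin: Bystander: loose grey plastic bobbin standing on the bench near the winder, 56 mm across, 50 mm high; origin at the centre of its underside.
- tape_roll: Bystander: loose roll of yellow tape lying flat, 60 mm across, 19 mm high; origin at the centre of its underside.
- varnish_jar: Bystander: small loose amber glass jar, 44 mm across, 62 mm high; origin at the centre of its underside.
- screwdriver: Bystander: loose screwdriver, 170 mm long, lying on the bench at the worker's side of the winder; its x axis runs along it.

How it is judged:
By the outcome, as a careful person would: the job done as asked, in the order asked, and still so for the second after the job is handed in, with the robot touching nothing.
It also fails if it takes over 42 s, if anything falls off the work surface, if the arm or the gripper's body presses on something with over 40 N, if the wrist force passes 120 N, or if a joint passes its speed limit or range.

## Working session

There is one attempt and no reset: what is moved stays moved. The work goes in short steps, each a Python script; the robot and the scene stay as the last script left them, time stands still between calls to the robot, and variables do not carry over. Pictures are saved under pics/ and viewed, at most 10 in all, crops included, and the job is handed in when it is done.

```bash
mkdir -p pics; ls; cat > h.py <<'E'
import numpy as np, cv2
from rig import robot
def cam(n):
    c=robot.camera_info(n); img,d=robot.grab_frame(n); f=240/np.tan(np.radians(c['vfov']/2))
    return c,img,d,f
def cloud(n):
    c,img,d,f=cam(n); v,u=np.mgrid[:480,:640]
    P=np.stack([(u-c['cx'])/f*d,(v-c['cy'])/f*d,d,np.ones_like(d)],-1)
    W=P@np.linalg.inv(np.array(c['view'])).T
    W=W[...,:3]; W[d==0]=np.nan
    return img,W
E
python3 - <<'E'
from h import *
for n in('scene','top'):
    img,W=cloud(n); cv2.imwrite(f'pics/{n}.png',img[...,::-1]); np.save(n+'.npy',W); np.save(n+'_i.npy',img)
    c=robot.camera_info(n); print(n,np.round(np.linalg.inv(c['view']),3).tolist(),c['vfov'])
print(robot.read_t(), robot.read_grip_width())
E
```

```text
pics
scene [[-0.479, 0.458, -0.749, 1.282], [0.877, 0.273, -0.395, 0.397], [0.023, -0.846, -0.533, 0.656], [0.0, 0.0, 0.0, 1.0]] 48.94512955087217
top [[-0.014, -1.0, 0.028, 0.538], [-1.0, 0.014, 0.003, 0.018], [-0.003, -0.028, -1.0, 0.798], [0.0, 0.0, 0.0, 1.0]] 55.658030197156734
0.1 0.9997271449918627
```

View pics/scene.png

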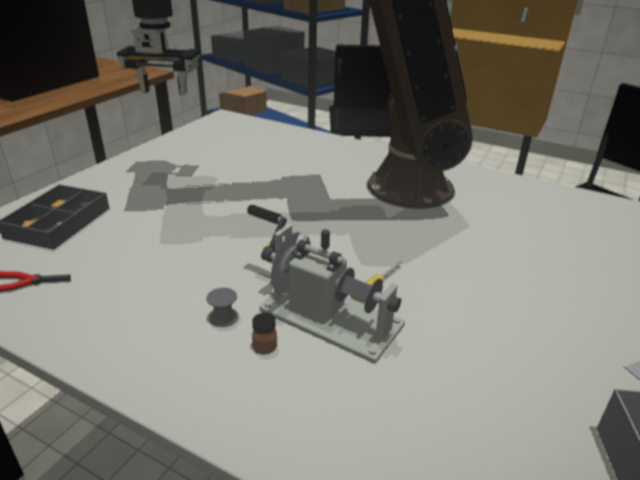

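View pics/top.png

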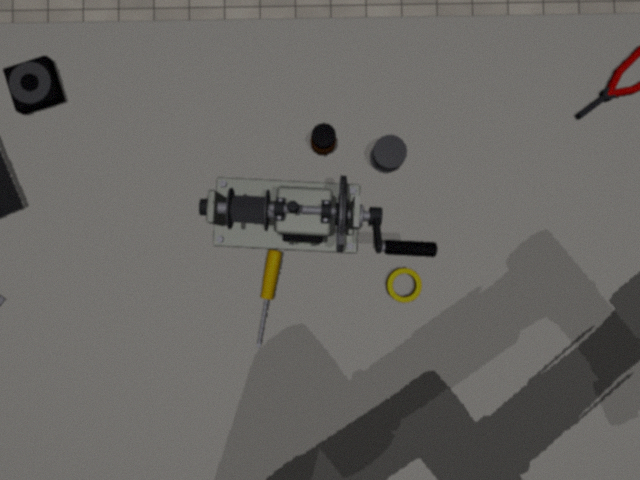

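The top view shows the winder roughly aligned with the world axes: knob near (293,207), disc near column 343, black grip at (385–436,248), leaning toward -x. In the scene view the knob is at about (325,238) and the grip at about (265,214).

```bash
python3 - <<'E'
from h import *
W=np.load('top.npy'); I=np.load('top_i.npy').astype(int); S=np.load('scene.npy')
def med(W,u0,u1,v0,v1,zlo,zhi):
    P=W[v0:v1,u0:u1].reshape(-1,3); P=P[(P[:,2]>zlo)&(P[:,2]<zhi)]
    return len(P),np.round(np.median(P,0),4) if len(P) else None,np.round(P.min(0),4) if len(P) else None,np.round(P.max(0),4) if len(P) else None
print('bench',np.nanmedian(W[300:330,400:440,2]))
print('base',med(W,200,370,170,260,.006,.02))
P=W[165:265,200:375].reshape(-1,3);P=P[(P[:,2]>.007)&(P[:,2]<.018)]
r=cv2.minAreaRect((P[:,:2]*1000).astype(np.float32));print(r)
print('grip',med(W,390,432,238,258,.08,.2)); 
g=W[235:262,384:440].reshape(-1,3);g=g[g[:,2]>.08]
r=cv2.minAreaRect((g[:,:2]*1000).astype(np.float32));print('grip rect',r)
print('knob top',med(W,284,302,198,216,.165,.21))
print('knob row z');print(np.round(W[200:216:2,284:304:2,2],3))
print('disc',med(W,338,348,175,252,.1,.2))
print('scene knob',med(S,319,331,229,250,.14,.21)); print('scene grip',med(S,246,284,203,224,.08,.25))
print(np.round(S[228:250:2,318:333:2,2],3))
for n,b in dict(jar=(308,338,120,158),bob=(366,410,132,175)).items(): print(n,med(W,*b,.03,.1))
E
```

```text
bench 0.0012518662403092073
base (4047, array([0.5713, 0.0988, 0.0133]), array([ 0.5204, -0.0623,  0.0061]), array([0.6692, 0.2072, 0.02  ]))
((583.8584594726562, 65.6822509765625), (249.8108367919922, 145.10475158691406), 86.26315307617188)
grip (624, array([ 0.5362, -0.1199,  0.1513]), array([ 0.5246, -0.1501,  0.141 ]), array([ 0.5484, -0.0899,  0.156 ]))
grip rect ((536.0615844726562, -119.86042785644531), (75.5673599243164, 21.31424331665039), 86.2125244140625)
knob top (121, array([0.594 , 0.0453, 0.1868]), array([0.5873, 0.0384, 0.1659]), array([0.6026, 0.0533, 0.1904]))
knob row z
[[0.126 0.12  0.121 0.12  0.123 0.122 0.122 0.12  0.121 0.122]
 [0.142 0.12  0.122 0.186 0.19  0.187 0.186 0.121 0.123 0.121]
 [0.14  0.123 0.187 0.187 0.188 0.188 0.188 0.122 0.121 0.123]
 [0.144 0.142 0.186 0.187 0.187 0.188 0.189 0.185 0.141 0.144]
 [0.146 0.145 0.186 0.188 0.188 0.188 0.187 0.179 0.144 0.146]
 [0.145 0.144 0.179 0.189 0.185 0.187 0.187 0.166 0.146 0.145]
 [0.144 0.144 0.141 0.173 0.185 0.179 0.168 0.144 0.143 0.145]
 [0.129 0.119 0.12  0.12  0.121 0.124 0.122 0.121 0.121 0.122]]
[... 549 characters left out ...]
.004  0.183  0.184  0.184  0.183  0.002  0.001]
 [ 0.002 -0.     0.178  0.179  0.179  0.178  0.001  0.003]
 [ 0.001  0.004  0.175  0.176  0.176  0.175 -0.     0.003]
 [ 0.001  0.001  0.171  0.169  0.172  0.17   0.     0.003]
 [ 0.     0.     0.166  0.167  0.169  0.166  0.002  0.002]
 [ 0.003  0.001  0.162  0.164  0.164  0.163  0.001  0.001]
 [ 0.001  0.003  0.16   0.16   0.159  0.157  0.002  0.002]
 [ 0.146 -0.001  0.002  0.154  0.156  0.002  0.001  0.002]]
jar (600, array([7.176e-01, 2.000e-04, 6.280e-02]), array([ 0.7005, -0.0206,  0.03  ]), array([0.7419, 0.0201, 0.0666]))
bob (881, array([ 0.6961, -0.1099,  0.0512]), array([ 0.6687, -0.1368,  0.0473]), array([ 0.7242, -0.0823,  0.0551]))
```

The winder yaw is about -3.8°, its origin is near (0.590,-0.0265), and the crank angle is about 0.75 rad. Next I push the grip with shut fingertips along the arc, stopping a little short.

```bash
cat >> h.py <<'E'
a=np.radians(-3.8); XW=np.array([np.cos(a),np.sin(a),0]); YW=np.array([-np.sin(a),np.cos(a),0]); Z=np.array([0,0,1.])
O=np.array([.5902,-.0268,0])
def w(x,y,z): return O+x*XW+y*YW+z*Z
def R(yax): y=np.array(yax); return np.stack([np.cross(y,-Z),y,-Z],1)
def best(p,Rs):
    q0=np.array(robot.read_qpos()); o=[]
    for r in Rs:
        q=robot.ik(p,r)
        if q is not None: o.append((np.abs(np.array(q)-q0).max(),r))
    return min(o,key=lambda t:t[0])[1]
E
python3 - <<'E'
from h import *
robot.move_gripper(0.0)
y=-.105
r=best(w(-.105,y,.24),[R(YW),R(-YW)])
robot.goto(w(-.105,y,.24),r); print(robot.read_t(),robot.read_force())
robot.servo_line(w(-.105,y,.128),speed=.2)
HW=.0095+.011
for th in np.arange(.95,.12,-.08):   # grip angle if in contact
    c=np.array([-.07*np.sin(th),.09+.07*np.cos(th)])
    robot.servo_line(w(c[0]-HW,y,max(c[1]-.012,.128)),speed=.08)
    print(round(th,2),round(robot.read_t(),2),np.round(robot.read_force(),1))
img,W=cloud('top'); cv2.imwrite('pics/top2.png',img[130:310,180:480][...,::-1].repeat(2,0).repeat(2,1)); np.save('top2.npy',W)
img,S=cloud('scene'); cv2.imwrite('pics/s2.png',img[180:380,180:440][...,::-1].repeat(3,0).repeat(3,1)); np.save('s2.npy',S)
print(robot.read_t())
E
```

```text
3.5083 [-0.12699856 -0.41974982  0.67518865]
0.95 4.71 [-1.  -0.7 -0.2]
0.87 4.96 [-0.2 -0.6  0.2]
0.79 5.21 [ 0.8  0.  -0.2]
0.71 5.46 [-5.2  2.4  3.2]
0.63 5.71 [-6.5  2.3  5.9]
0.55 5.96 [-9.2  2.1  6.9]
0.47 6.21 [-6.4  0.9  5.5]
0.39 6.46 [-4.7 -1.2  3.2]
0.31 6.71 [-2.6 -0.   2.6]
0.23 6.96 [-1.6 -0.2  1.1]
0.15 7.21 [-1.3  0.6  1. ]
7.3083
```

View pics/s2.png

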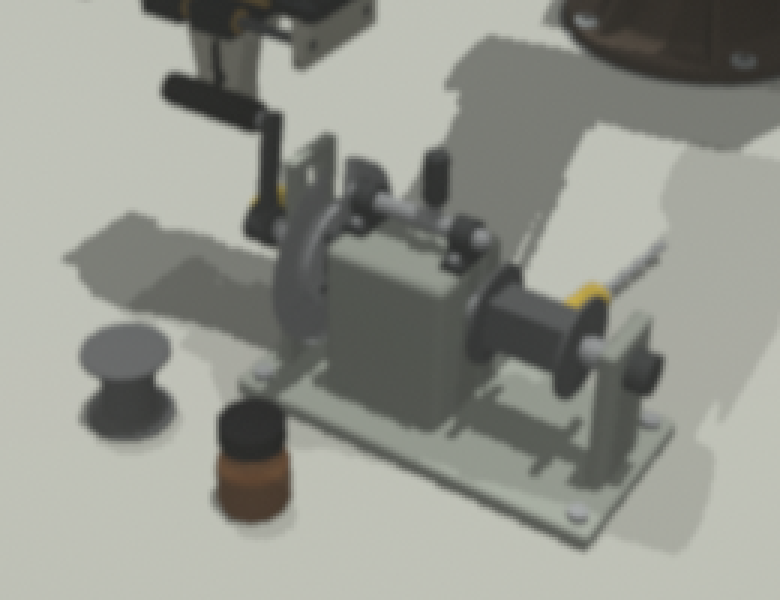

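The scene crop shows the crank almost upright, with the grip at about (215,100) in the crop and the bystanders unmoved. I back off and measure the crank angle without occlusion.

```bash
python3 - <<'E'
from h import *
p=np.array(robot.read_position()); robot.servo_line(p-.1*XW,speed=.25)
img,W=cloud('top'); cv2.imwrite('pics/top3.png',img[130:310,180:480][...,::-1].repeat(2,0).repeat(2,1)); np.save('top3.npy',W)
L=(W-O)@np.stack([XW,YW,Z],1)
def sel(L,x,y,z):
    m=np.ones(L.shape[:2],bool)
    for i,b in enumerate((x,y,z)): m&=(L[...,i]>b[0])&(L[...,i]<b[1])
    return L[m]
def rep(n,P): print(n,len(P),np.round(np.r_[np.median(P,0),(np.percentile(P,2,0)+np.percentile(P,98,0))/2],4))
def all(L):
    rep('grip',sel(L,(-.045,.04),(-.13,-.068),(.135,.2)))
    rep('arm',sel(L,(-.03,.03),(-.06,-.047),(.12,.2)))
    rep('knob',sel(L,(-.02,.02),(.05,.095),(.178,.2)))
    rep('keeper',sel(L,(-.04,.04),(-.024,-.012),(.15,.17)))
    rep('bobbin',sel(L,(-.05,.05),(.118,.17),(.1,.14)))
all(L)
img,S=cloud('scene'); print('scene'); all((S-O)@np.stack([XW,YW,Z],1))
print(robot.read_t())
E
```

```text
grip 698 [-0.0098 -0.099   0.1696 -0.009  -0.0989  0.1669]
arm 143 [-0.0081 -0.0502  0.1653 -0.0071 -0.0534  0.1457]
knob 112 [-0.0003  0.0731  0.187  -0.0002  0.0729  0.1842]
keeper 202 [-4.000e-04 -1.590e-02  1.590e-01 -1.000e-04 -1.630e-02  1.565e-01]
bobbin 649 [-0.0016  0.1448  0.1063 -0.0019  0.1445  0.1065]
scene
grip 313 [-0.0011 -0.0979  0.167  -0.0058 -0.0986  0.1629]
arm 192 [-0.0026 -0.0499  0.1461 -0.0055 -0.0531  0.144 ]
knob 71 [0.0045 0.0748 0.1851 0.0017 0.0737 0.1829]
keeper 132 [ 0.0038 -0.0146  0.1573  0.0014 -0.0172  0.1554]
bobbin 361 [ 0.0051  0.1408  0.1057 -0.0002  0.1417  0.1081]
7.9583
```

View pics/top3.png

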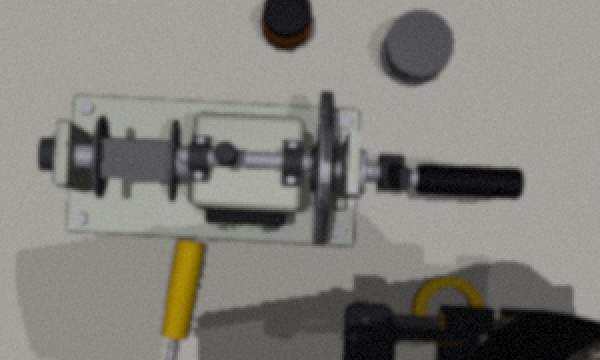

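The top crop shows the grip centreline about 9.5 mm on the -x side of the knob and keeper line, so θ ≈ 0.13. I push the rest of the way and check again.

```bash
python3 - <<'E'
from h import *
y=-.105; HW=.0205
robot.servo_line(w(-.015-HW,y,.146),speed=.15)
for th in (.1,.05,.012):
    c=np.array([-.07*np.sin(th),.09+.07*np.cos(th)])
    robot.servo_line(w(c[0]-HW,y,c[1]-.012),speed=.05); print(np.round(robot.read_force(),1))
p=np.array(robot.read_position()); robot.servo_line(p-.1*XW,speed=.25)
img,W=cloud('top'); L=(W-O)@np.stack([XW,YW,Z],1)
def rep(n,x,y,z):
    m=np.ones(L.shape[:2],bool)
    for i,b in enumerate((x,y,z)): m&=(L[...,i]>b[0])&(L[...,i]<b[1])
    P=L[m]; print(n,len(P),np.round(np.r_[np.median(P,0),(np.percentile(P,2,0)+np.percentile(P,98,0))/2],4))
rep('grip',(-.04,.04),(-.13,-.068),(.135,.2)); rep('arm',(-.03,.03),(-.06,-.047),(.12,.2))
rep('knob',(-.02,.02),(.05,.095),(.178,.2)); rep('keeper',(-.04,.04),(-.024,-.012),(.15,.17))
print(robot.read_t())
E
```

```text
[-0.6  0.4  0.1]
[-2.7 -0.5  2.6]
[-1.2  0.6  1.4]
grip 694 [-6.000e-04 -9.920e-02  1.702e-01  1.000e-04 -9.920e-02  1.674e-01]
arm 145 [-0.0008 -0.0505  0.1661 -0.0002 -0.0533  0.1457]
knob 112 [-3.000e-04  7.310e-02  1.871e-01 -1.000e-04  7.290e-02  1.844e-01]
keeper 197 [-0.0007 -0.0161  0.1592 -0.0002 -0.0162  0.157 ]
10.1583
```

The slot is in line to within about 0.5 mm at the grip. Next I push the knob, with a force stop.

```bash
python3 - <<'E'
from h import *
p=np.array(robot.read_position()); p[2]=.28; robot.servo_line(p,speed=.3)
t=w(0,.125,.27); r=best(t,[R(XW),R(-XW)]); robot.goto(t,r); print(robot.read_t())
robot.servo_line(w(0,.125,.159),speed=.2)
robot.servo_line(w(0,.097,.159),speed=.1)
f0=np.array(robot.read_force())@YW; y=.097
while y>.045:
    y-=.0015; robot.servo_line(w(0,y,.159),speed=.03)
    f=np.array(robot.read_force())@YW-f0; print(round(y,4),round(f,1),end='; ')
    if f>13: break
print(robot.read_t())
E
```

```text
11.8833
0.0955 -0.2; 0.094 -2.0; 0.0925 -1.1; 0.091 -0.7; 0.0895 0.9; 0.088 0.9; 0.0865 1.1; 0.085 0.3; 0.0835 -0.2; 0.082 -0.0; 0.0805 1.3; 0.079 0.7; 0.0775 0.4; 0.076 -0.9; 0.0745 0.6; 0.073 0.4; 0.0715 0.6; 0.07 0.9; 0.0685 0.6; 0.067 0.2; 0.0655 0.7; 0.064 0.5; 0.0625 0.6; 0.061 1.0; 0.0595 0.5; 0.058 0.0; 0.0565 2.5; 0.055 6.8; 0.0535 14.0; 20.275
```

```bash
python3 - <<'E'
from h import *
p=np.array(robot.read_position()); robot.servo_line(p+.05*YW,speed=.2)
p=np.array(robot.read_position()); p[2]=.3; robot.servo_line(p,speed=.3); 
robot.servo_line(p+.12*YW-.15*XW,speed=.3); 
img,W=cloud('top'); L=(W-O)@np.stack([XW,YW,Z],1)
cv2.imwrite('pics/top4.png',img[130:310,180:480][...,::-1].repeat(2,0).repeat(2,1))
im,_=cloud('scene'); cv2.imwrite('pics/s4.png',im[180:380,180:440][...,::-1].repeat(3,0).repeat(3,1))
def rep(n,x,y,z):
    m=np.ones(L.shape[:2],bool)
    for i,b in enumerate((x,y,z)): m&=(L[...,i]>b[0])&(L[...,i]<b[1])
    P=L[m]; print(n,len(P),np.round(np.r_[np.median(P,0)],4))
rep('grip',(-.04,.04),(-.13,-.068),(.135,.2)); rep('knob',(-.02,.02),(.02,.095),(.178,.2)); print(robot.read_t())
E
```

```text
grip 694 [-0.0006 -0.0987  0.1702]
knob 105 [-0.0004  0.0397  0.1871]
22.2
```

View pics/s4.png

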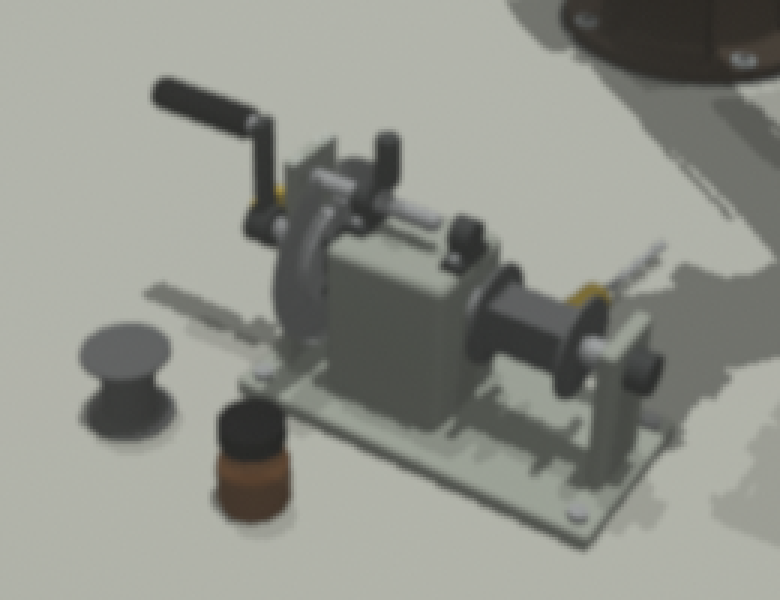

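The scene crop shows the bar's rod through the disc slot and keeper, with the crank upright and the bystanders in place. The knob moved 33.4 mm; a second, slightly firmer push will confirm it is at the stop.

```bash
python3 - <<'E'
from h import *
p=np.array(robot.read_position()); robot.servo_line(p-.115*YW+.15*XW,speed=.3)
t=w(0,.105,.3); robot.servo_line(t,speed=.3); robot.servo_line(w(0,.105,.159),speed=.2); robot.servo_line(w(0,.061,.159),speed=.12)
robot.dwell(.1); f0=np.array(robot.read_force())@YW; y=.061
while y>.047:
    y-=.001; robot.servo_line(w(0,y,.159),speed=.03)
    f=np.array(robot.read_force())@YW-f0; print(round(y,4),round((np.array(robot.read_position())-O)@YW,4),round(f,1),end='; ')
    if f>19: break
p=np.array(robot.read_position()); robot.servo_line(p+.05*YW,speed=.2)
p=np.array(robot.read_position()); p[2]=.3; robot.servo_line(p,speed=.3); 
robot.servo_line(p+.12*YW-.15*XW,speed=.3); 
img,W=cloud('top'); L=(W-O)@np.stack([XW,YW,Z],1)
def rep(n,x,y,z):
    m=np.ones(L.shape[:2],bool)
    for i,b in enumerate((x,y,z)): m&=(L[...,i]>b[0])&(L[...,i]<b[1])
    P=L[m]; print(n,len(P),np.round(np.r_[np.median(P,0)],4))
rep('grip',(-.04,.04),(-.13,-.068),(.135,.2)); rep('knob',(-.02,.02),(.02,.095),(.178,.2)); print(robot.read_t(),robot.read_force())
E
```

```text
0.06 0.0603 0.8; 0.059 0.059 0.4; 0.058 0.058 1.3; 0.057 0.057 -0.2; 0.056 0.0566 6.2; 0.055 0.0562 8.3; 0.054 0.0562 12.0; 0.053 0.0561 16.7; 0.052 0.056 20.4; grip 697 [-0.0006 -0.0989  0.1703]
knob 106 [-0.0003  0.0397  0.1868]
28.8333 [ 0.204541    0.05021181 -0.2459522 ]
```

The bar is against a rigid stop: it did not move at 20 N, and contact puts the knob centre at about 38 mm.

```bash
python3 -c "
from rig import robot
print(robot.job_done())"
```

```text
the job is handed in; nothing more can be done
None
```

I swung the crank upright, pushed the lock bar through the disc slot to its rigid stop, left the bench items untouched as far as the pictures show, and handed the job in at about 29 s.

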